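Seat the router's tool holder in the taper stand and rock it

ROBOT

A 7-joint arm with a two-finger parallel gripper is mounted at the origin on the work surface. World frame = base frame: x ahead of the robot, y to its left, z up, the work surface at z = 0. Lengths are in m, angles in degrees, forces in N, time in s.
With the tool pointing down it reaches from about 0.375 to 0.925 m from the base axis. Payload 3.1 kg.
Tool frame: the origin (TCP) lies at the very end of the fingers, on their centre line; the grasp point (between the pads) lies 19 mm behind it; z points along the fingers, y is the line along which they close (so a half turn about z gives the same grasp; the last joint's range is limited). The gripper opens to 85 mm and grips with 20 to 120 N. Pads are 22 mm wide; open, the fingers measure 114 mm over their backs; the gripper's body (76 mm by 85 mm) begins 54 mm behind the grasp point. The pads swing forward as they close: fully open they stand 13 mm farther back than shut.
Start: joints at [67.735, 21.939, 2.515, 91.553, -1.026, 66.532, -2.859], TCP at [0.186, -0.623, 0.194] pointing down, gripper open.
Joint ranges: [-149.38, 149.38], [-23.57, 123.04], [-84.95, 90], [0, 143.3], [-89.99, 269.99], [3.08, 112.72], [-163.45, 163.45]. Speed limits (degrees/s): [159.86, 159.86, 180, 180, 180, 180, 180].

INTERFACE

Orientations are given as a 3x3 rotation matrix whose columns are the frame's x, y, z axes.
In Python, from workcell import bot gives the robot as it stands.
- The arm moves only by the tool jog_arm, never from a script. Its argument "commands" is a list that holds one entry, the list of rows, each a list of 5 numbers: the closure, from -1 (fully open) to 1 (shut), then the shift along the tool's x, y, z each as a share of 500 mm, from -1 to 1, then the turn about the tool's z as a share of 30 degrees, from -1 to 1. In form: [[[gripper, dx, dy, dz, spin], ...]]. A call has 1 to 5 rows; each row is the pose to reach, as a shift and turn from the pose commanded when the call began, along the tool's axes at that moment; what a row does not reach only later rows make up. A row lasts 1/12 s, in which the tool goes at most 41.7 mm and 7.16 degrees, less where a joint would pass 70% of its speed; a pose out of reach is approached as far as the arm can. A call with a number of a shift or a turn outside -1 to 1 is refused whole. A call with a gripper value outside its range is refused whole. The fingers move at their own pace and stop on an object; "grip_force" is the grip in N (left out, the last holds). Time passes only in rows, so rows that repeat a pose let the fingers close. It gives the time, the measured TCP pose, the force, the opening and the grip force at its end, in the units of the state.
- bot.observe(): the state, without advancing time (a new reading comes with each control period).
- bot.camera(name): name is "scene" or "top" or "wrist"; returns (picture, depth): 480x640x3 uint8, red, green, blue; 480x640 float32, m along the optical axis (not along the pixel's ray), 0 where there is no reading.
- bot.camera_info(name): a dict with "camera_matrix" (3x3 intrinsics, pixels), "world_from_camera" (4x4, takes a point from camera to world coordinates); the wrist camera has in their place "T_tool_cam" (4x4, takes a point from camera to tool coordinates, whose origin is the TCP and whose axes are the flange's). Camera axes: x right, y up, looking along -z (the intrinsics and any distortion apply to the point x, -y, -z); pixel columns grow to the right and rows downward; lengths in m; the calibration is good to about 2 mm. A picture is of the moment at which its call begins: read the wrist's pose just before it. camera_info takes no time and is no camera call.
- bot.close_job(): hands the job in; it is judged then, once.
The state is a dict: "time_s": time; "qpos": joint angles; "qvel": joint speeds; "tau": joint torques, N m; "tool_pos": TCP position; "tcp_rot": TCP orientation; "contact_force": force on the tool from outside, world axes, zero at the start; "torque": the same for the moment, N m; "gripper_width": finger opening in m; "grip_force": force on a finger pad.
Only numpy, scipy, OpenCV 4.12 (cv2) and the standard library are available. Lean on these libraries where they do the work, as an engineer would, in place of code of your own. Each camera call takes 0.05 s, during which the arm holds its last target. There are 200 camera calls.

TASK

Take the large tool holder out of its wooden block and set its cone, pointing down, into the matching tapered cup of the stand with the two drive keys, so that the keys stand clear in the flange slots, and press it home until the sprung cup sinks about 5 mm, without bottoming it. Then check that it is not jammed: turn it gently in the cup, no longer pressing, anticlockwise (seen from above) until the slots touch the keys, then clockwise until they touch again, and turn it back clear of the keys. Never force it, let go with it fully home, and leave everything else on the bench alone.

Things in the scene. Friction and masses are not known exactly. Their poses are not given: they have to be found in the camera images.
- holder: The large steel tool holder to be moved, 0.34 to 0.5 kg, 86 mm tall, upright throughout. Origin: centre of the cone's tip, its lowest point; z up along its axis; y through its two flange slots. Cone 0 to 32.5 mm above the origin (radius 9 mm at the tip, 17.5 mm at the top). A half turn about z makes no difference.
- nut (a point): Centre of the holder's round dark clamping nut, 34 mm diameter, 54 to 86 mm above the holder's origin (this point 70 mm): grip it here from above. Below it a neck of 28 mm diameter, then the flange's top at 44 mm.
- slot (a point): Middle of the holder's +y flange slot, 21 mm from the axis and 39 mm above the holder's origin. The flange (radius 25 mm, 34 to 44 mm above the origin) has two such slots, at +y and -y, 18.5 mm wide, open outwards and reaching in to radius 16.5 mm.
- rest: Fixed wooden block 84 x 84 x 42 mm in which the holder hangs at the start: the cone in a loose 39 mm through hole, the flange on the block's top. Origin under its centre. Lift the holder straight up at least 40 mm to clear it.
- stand: Fixed stand: dark base 100 x 100 x 10 mm and grey round housing of 84 mm diameter, 48 mm high, from which a sprung aluminium cup of 58 mm diameter rises to 60 mm. Origin under its centre, z up, y about through the two keys of the cup.
- cup (a joint): How far the stand's cup has been pressed down, in m: 0 at rest, at most 0.009 (bottomed). It slides straight down against a spring and does not turn; the holder's weight alone does not move it. With the holder in it, it starts to sink at a push of about 3 N and takes 2.5 N more per mm (15 N at 5 mm); let go, it rises back to 0.
- mouth (a point): Centre of the cup's mouth (34 mm diameter), on its axis, 60 mm above the table with the cup up; it sinks with the cup. The smooth tapered cup matches the large cone, whose tip may enter up to about 7 mm off centre and slides to the middle. Fully home, the holder's origin is 30 mm below this point and its flange's underside 4 mm above the rim.
- key_ring (a point): Point on the cup's axis, 5 mm above its rim, between its two drive keys: upright steel blocks 10 mm wide, 10 mm tall, 19 to 28 mm from the axis, one on each side, about at the stand's +y and -y. They are clamped for good up to 7 degrees to either side of that, which shows only to the eye or by feel, and sink with the cup.
- key_fit (a point): The same point 10 mm above the rim, level with the keys' tops. If the slots are over 10 degrees off the keys, the flange lands on them, 6 mm too high; slots set along the stand's y always clear them. Once home, the holder turns about 11 degrees either side of mid-slot before the slots' sides meet the keys, rubbing lightly (0.1 N m or less).
- wrench: Bystander, not to be disturbed: steel open-ended wrench lying at the back; origin under its middle.
- brush: Bystander, not to be disturbed: hand brush lying at the back; origin under its middle.
- collet_a: Bystander, not to be disturbed: loose steel collet, 27 mm across, 28 mm tall, standing on the table; origin under it.
- collet_b: Bystander, not to be disturbed: second loose collet, same as collet_a.
- small_holder: Bystander, not to be disturbed: smaller tool holder (two thirds the size, 57 mm tall, plain flange without slots) hanging in a small wooden block; origin at its cone tip.
- small_stand: Bystander: a similar fixed stand, 45 mm high, with a smaller cup (22 mm mouth) and no keys; not the one. Origin under its centre.

How it is judged (in metres and radians):
On the way, in this order (a step that is already met when the one before it is completed fails the run):
1. the cone is home in the cup with the keys in the slots and not touching them (under 0.3 N), and is pressed until the cup sinks 3 mm or more (z of holder in the frame of mouth below -0.028 m and horizontal distance between holder and mouth below 0.0025 m and angle between holder's own z axis and vertical below 0.06 rad and contact force between holder and keys below 0.3 N and value of joint cup above 0.003 m), for 0.3 s.
2. still home, turned anticlockwise until the slots bear on the keys with over 1 N (z of holder in the frame of mouth below -0.028 m and horizontal distance between holder and mouth below 0.0025 m and angle between holder's own z axis and vertical below 0.06 rad and ((y of slot in the frame of stand above 0 m and x of slot in the frame of stand below 0 m) or (y of slot in the frame of stand below 0 m and x of slot in the frame of stand above 0 m)) and contact force between holder and keys above 1 N), for 0.1 s.
3. still home, turned clockwise until the slots bear on the keys with over 1 N (z of holder in the frame of mouth below -0.028 m and horizontal distance between holder and mouth below 0.0025 m and angle between holder's own z axis and vertical below 0.06 rad and ((y of slot in the frame of stand above 0 m and x of slot in the frame of stand above 0 m) or (y of slot in the frame of stand below 0 m and x of slot in the frame of stand below 0 m)) and contact force between holder and keys above 1 N), for 0.1 s.
At the end, for the whole second after the job is handed in: The holder stands released and at rest in the stand's cup, fully home (origin at least 28 mm below the cup's mouth, within 2.5 mm of the cup's axis, tilted less than 0.06 rad), not touching the keys (under 0.3 N), the cup risen to within 1 mm (z of holder in the frame of mouth below -0.028 m and horizontal distance between holder and mouth below 0.0025 m and angle between holder's own z axis and vertical below 0.06 rad and contact force between holder and keys below 0.3 N and value of joint cup below 0.001 m and linear speed of holder below 0.01 m/s and contact force between the fingers and holder below 0.1 N).
It fails at once if the cup is bottomed (pressed down more than 8.5 mm) (value of joint cup above 0.0085 m).
It fails at once if the holder is forced against the keys with more than 30 N (contact force between holder and keys above 30 N).
It fails at once if the arm or gripper hits a stand (contact force between any of the arm, the fingers and stand above 10 N or contact force between the fingers and small_stand above 10 N).
It fails at once if a bystander is disturbed (distance of any of wrench, brush, collet_a, collet_b, small_holder from where it was at the start of the episode above 0.02 m).
It also fails if it takes over 72 s, if anything falls off the work surface, if the arm or the gripper's body presses on something with over 40 N, if the wrist force passes 120 N, or if a joint passes its speed limit or range.

## Working session

There is one attempt and no reset: what is moved stays moved. The work goes in short steps, Python scripts to look and compute and a tool call to move; the robot and the scene stay as the last step left them, time stands still between calls to the robot, and variables do not carry over. Pictures are saved under pics/ and viewed, at most 10 in all, crops included, and the job is handed in when it is done.

Besides the shell and the picture viewer there is one more tool, called after "Emit:" as name(argument=value, ...), one argument or row to a line, values as JSON. jog_arm: Moves the arm, as the interface text tells. Its arguments: {"type":"object","properties":{"commands":{"type":"array"},"grip_force":{"type":"number"}},"required":["commands"]}

```bash
ls; mkdir -p pics; python3 - <<'E'
from workcell import bot
import cv2, numpy as np
np.set_printoptions(precision=4,suppress=True)
s=bot.observe(); print({k:np.round(v,4).tolist() for k,v in s.items()})
for n in ("top","scene"):
    p,d=bot.camera(n); cv2.imwrite(f"pics/{n}0.png",p[:,:,::-1]); np.save(f"pics/{n}0d.npy",d)
    print(n,bot.camera_info(n))
print(bot.camera_info("wrist"))
E
```

```text
pics
{'time_s': 0.0, 'qpos': [67.7352, 21.9933, 2.5105, 91.6518, -1.0273, 66.5315, -2.8578], 'qvel': [-0.0797, 0.0693, 0.1167, 0.0033, 0.0939, 0.038, 0.0073], 'tau': [0.0002, -43.346, 1.0245, -24.9512, 0.0107, 0.0114, -0.0], 'tool_pos': [0.1861, -0.6217, 0.1928], 'tcp_rot': [[0.958, 0.2868, -0.0009], [0.2868, -0.958, 0.0025], [-0.0001, -0.0027, -1.0]], 'contact_force': [-0.347, 0.1427, 0.1458], 'torque': [0.0102, 0.0632, 0.0366], 'grip_force': 0.0, 'gripper_width': 0.0853}
top {'camera_matrix': array([[450.8636,   0.    , 319.5855],
       [  0.    , 450.8636, 247.4687],
       [  0.    ,   0.    ,   1.    ]]), 'world_from_camera': array([[ 0.024 ,  0.9971, -0.072 ,  0.4927],
       [-0.9991,  0.0215, -0.0357, -0.0248],
       [-0.0341,  0.0728,  0.9968,  0.9522],
       [ 0.    ,  0.    ,  0.    ,  1.    ]])}
scene {'camera_matrix': array([[463.5938,   0.    , 324.6042],
       [  0.    , 463.5938, 239.0148],
       [  0.    ,   0.    ,   1.    ]]), 'world_from_camera': array([[-0.6876, -0.5167,  0.5101,  0.9735],
       [ 0.726 , -0.5015,  0.4707,  0.3298],
       [ 0.0126,  0.6939,  0.7199,  0.6229],
       [ 0.    ,  0.    ,  0.    ,  1.    ]])}
{'camera_matrix': array([[430.2924,   0.    , 316.5839],
       [  0.    , 430.2924, 240.9205],
       [  0.    ,   0.    ,   1.    ]]), 'T_tool_cam': array([[-0.0004,  0.9486,  0.3164,  0.0828],
       [ 1.    ,  0.0007, -0.0009,  0.0001],
       [-0.0011,  0.3164, -0.9486, -0.1794],
       [ 0.    ,  0.    ,  0.    ,  1.    ]])}
```

View pics/top0.png

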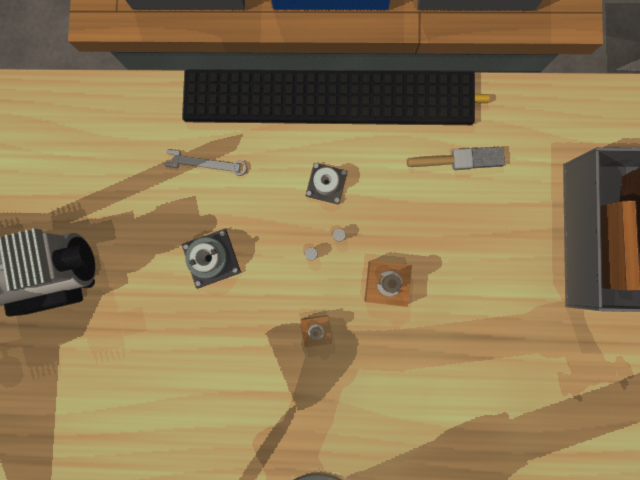

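View pics/scene0.png

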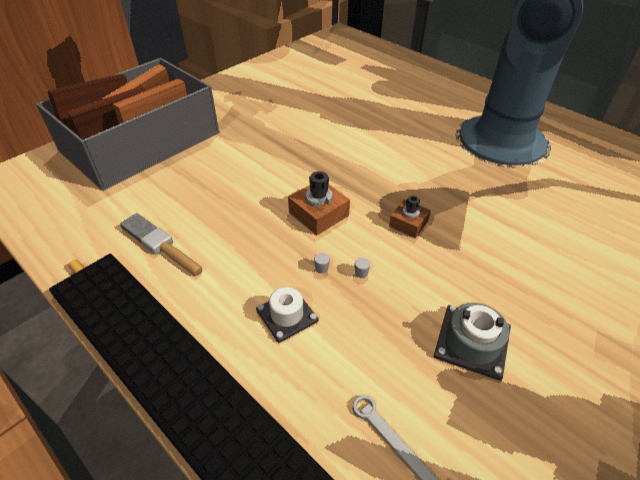

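The top view shows the stand at about pixel (207,258), with its keys on the cup rim. The holder in its block is at (390,285), the small holder at (316,331), the small stand at (326,182) and the collets at (311,254) and (339,235). The scene view agrees.

```bash
cat > h.py <<'E'
import cv2, numpy as np
from workcell import bot
np.set_printoptions(precision=4,suppress=True)
def pose(name, s=None):
    i=bot.camera_info(name); K=i["camera_matrix"]
    if name=="wrist":
        s=s or bot.observe(); T=np.eye(4); T[:3,:3]=s["tcp_rot"]; T[:3,3]=s["tool_pos"]; T=T@i["T_tool_cam"]
    else: T=i["world_from_camera"]
    return K,T
def ray(K,T,uv,z):
    uv=np.atleast_2d(uv).astype(float)
    d=np.c_[(uv[:,0]-K[0,2])/K[0,0],-(uv[:,1]-K[1,2])/K[1,1],-np.ones(len(uv))]@T[:3,:3].T
    return T[:3,3]+d*((z-T[2,3])/d[:,2])[:,None]
def proj(K,T,P):
    p=(np.atleast_2d(P)-T[:3,3])@T[:3,:3]
    return np.c_[K[0,2]+K[0,0]*p[:,0]/-p[:,2],K[1,2]-K[1,1]*p[:,1]/-p[:,2]]
def blob(mask,near):
    n,l,st,c=cv2.connectedComponentsWithStats(mask.astype(np.uint8))
    k=1+np.argmin([np.hypot(*(c[i]-near))+(1e3 if st[i,4]<25 else 0) for i in range(1,n)])
    return c[k],st[k],l==k
E
python3 - <<'E'
from h import *
K,T=pose("top"); im=cv2.imread("pics/top0.png"); d=np.load("pics/top0d.npy")
# height map
v,u=np.mgrid[0:480,0:640]; 
P=np.stack([(u-K[0,2])/K[0,0]*d,-(v-K[1,2])/K[1,1]*d,-d],-1)@T[:3,:3].T+T[:3,3]
for n,c,lo,hi in (("nut",(390,285),.085,.105),("cup",(207,258),.054,.066),("keys",(207,258),.066,.08),("block",(388,283),.035,.055),("small",(316,331),.05,.08)):
    m=(P[...,2]>lo)&(P[...,2]<hi)&(np.hypot(u-c[0],v-c[1])<40)
    q=P[m]; print(n,m.sum(),q.mean(0) if m.sum() else '', (q.min(0)+q.max(0))/2 if m.sum() else '')
a=cv2.resize(im[240:330,345:435],(400,400),interpolation=cv2.INTER_CUBIC)
b=cv2.resize(im[213:303,162:252],(400,400),interpolation=cv2.INTER_CUBIC)
cv2.imwrite("pics/crop0.png",np.hstack([a,b]))
# top stand: base square
g=cv2.cvtColor(im,cv2.COLOR_BGR2HSV)
m=(P[...,2]>.005)&(np.hypot(u-210,v-258)<45); cnt,_=cv2.findContours(m.astype(np.uint8),0,1)
print(cv2.minAreaRect(max(cnt,key=cv2.contourArea)))
E
```

```text
nut 259 [ 0.4898 -0.1314  0.0937] [ 0.4904 -0.1317  0.0922]
cup 441 [0.5331 0.2385 0.0596] [0.5332 0.2385 0.0598]
keys 52 [0.5327 0.2396 0.0699] [0.5326 0.2389 0.0701]
block 1487 [ 0.4896 -0.1307  0.043 ] [ 0.4895 -0.1321  0.0449]
small 108 [0.3895 0.0115 0.0638] [0.3891 0.0111 0.0593]
((209.9495391845703, 258.6036376953125), (47.65983581542969, 48.866004943847656), 70.97439575195312)
```

View pics/crop0.png

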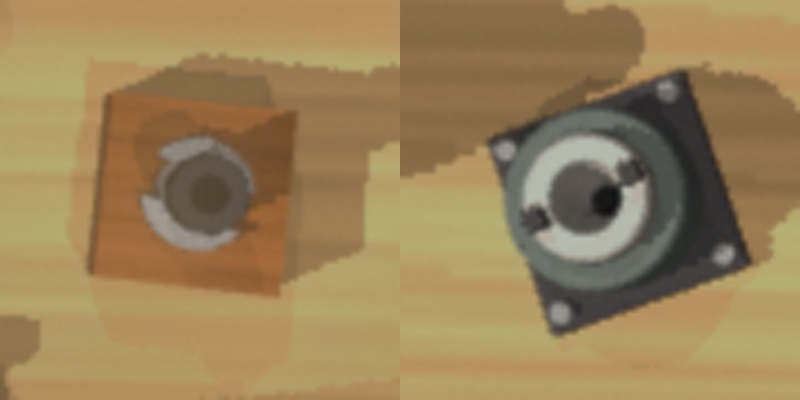

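In the crops, the slots are at up-left and down-right of the nut, so the holder yaw is about -25°. The keys lie along a right-up line, so the key yaw is about +25°. I'll move above the holder for a closer look.

Emit:
jog_arm(
  commands=[
    [[-1,0.3,-0.26,-0.1,0],[-1,0.864,-0.766,-0.18,0],[-1,0.864,-0.766,-0.18,0],[-1,0.864,-0.766,-0.18,0],[-1,0.864,-0.766,-0.18,0]],
  ],
)

```text
time_s: 0.52
tool_pos: [0.2951, -0.4463, 0.2286]
tcp_rot: [[0.958, 0.286, -0.001], [0.286, -0.958, 0.001], [-0.0, -0.001, -1.0]]
contact_force: [1.3, -0.1, 0.5]
gripper_width: 0.0851
grip_force: 0.0
```

Emit:
jog_arm(
  commands=[
    [[-1,0.554,-0.49,-0.06,0],[-1,0.554,-0.49,-0.06,0],[-1,0.554,-0.49,-0.06,0],[-1,0.554,-0.49,-0.06,0],[-1,0.554,-0.49,-0.06,0]],
  ],
)

```text
time_s: 0.93
tool_pos: [0.4045, -0.2699, 0.2457]
tcp_rot: [[0.958, 0.287, -0.001], [0.287, -0.958, 0.0], [-0.001, -0.0, -1.0]]
contact_force: [-0.1, 0.3, -0.1]
gripper_width: 0.0857
grip_force: 0.0
```

Emit:
jog_arm(
  commands=[
    [[-1,0.22,-0.2,0,0],[-1,0.22,-0.2,0,0],[-1,0.22,-0.2,0,0],[-1,0.22,-0.2,0,0],[-1,0.22,-0.2,0,0]],
  ],
)

```text
time_s: 1.35
tool_pos: [0.4839, -0.1366, 0.2458]
tcp_rot: [[0.954, 0.299, 0.002], [0.299, -0.954, 0.003], [0.003, -0.003, -1.0]]
contact_force: [0.1, 1.2, 0.2]
gripper_width: 0.0857
grip_force: 0.0
```

```bash
python3 - <<'E'
from h import *
s=bot.observe(); p,d=bot.camera("wrist"); cv2.imwrite("pics/w1.png",p[:,:,::-1]); np.savez("pics/w1.npz",p=p,d=d,R=s["tcp_rot"],t=s["tool_pos"])
print(s["tool_pos"],s["tcp_rot"],s["qpos"])
K,T=pose("wrist",s)
v,u=np.mgrid[0:480,0:640]
P=np.stack([(u-K[0,2])/K[0,0]*d,-(v-K[1,2])/K[1,1]*d,-d],-1)@T[:3,:3].T+T[:3,3]
r=np.hypot(P[...,0]-.49,P[...,1]+.131)
for lo,hi in((.088,.1),(.047,.057)):
    m=(d>0)&(P[...,2]>lo)&(P[...,2]<hi)&(r<.05)
    q=P[m]; print(m.sum(),q.mean(0),(q.min(0)+q.max(0))/2,np.ptp(q,0)); 
    print(cv2.minEnclosingCircle(q[:,:2].astype(np.float32)))
E
```

```text
[ 0.4839 -0.1366  0.2458] [[ 0.9544  0.2986  0.0016]
 [ 0.2986 -0.9544  0.0034]
 [ 0.0026 -0.0028 -1.    ]] [ 32.9789   4.5648 -22.7294 107.0123   1.6654  68.7293 -62.9124]
1450 [ 0.4928 -0.1321  0.0936] [ 0.4921 -0.1324  0.0922] [0.0349 0.0337 0.008 ]
((0.4919946491718292, -0.13226206600666046), 0.017751697450876236)
757 [ 0.503  -0.1319  0.0516] [ 0.4934 -0.1323  0.0508] [0.0482 0.0498 0.0074]
((0.4919460713863373, -0.13229858875274658), 0.02582463063299656)
```

View pics/w1.png

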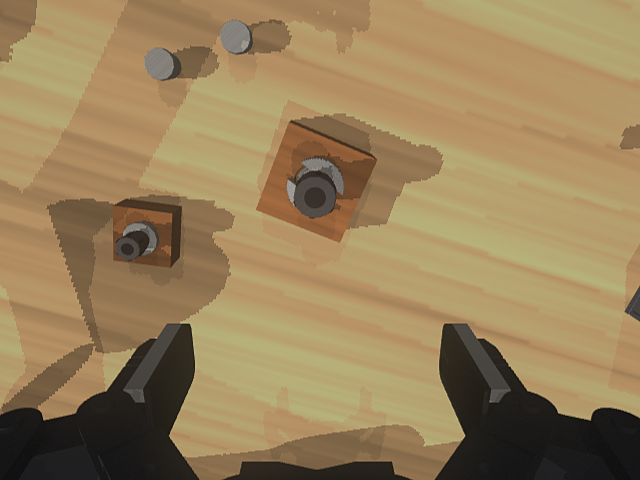

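The wrist view shows the holder nut at (315,193), with the slot at its left near (293,190). The small holder is at (140,240) and the collets at the top left. I'll measure the slot angle by depth.

```bash
python3 - <<'E'
from h import *
def cloud(K,T,d):
    v,u=np.mgrid[0:480,0:640]
    return np.stack([(u-K[0,2])/K[0,0]*d,-(v-K[1,2])/K[1,1]*d,-d],-1)@T[:3,:3].T+T[:3,3]
c=np.array([.492,-.1323])
# wrist and top
z=np.load("pics/w1.npz"); s=dict(tcp_rot=z["R"],tool_pos=z["t"])
K,T=pose("wrist",s); Pw=cloud(K,T,z["d"])
Kt,Tt=pose("top"); Pt=cloud(Kt,Tt,np.load("pics/top0d.npy"))
for n,P,cc in(("w",Pw,c),("t",Pt,np.array([.490,-.1317]))):
    q=P[...,:2]-cc; r=np.hypot(q[...,0],q[...,1]); a=np.degrees(np.arctan2(q[...,1],q[...,0]))
    sel=(r>.0185)&(r<.0235)
    fl=sel&(P[...,2]>.0475)&(P[...,2]<.058); bl=sel&(P[...,2]<.0465)&(P[...,2]>.03)
    h=np.histogram(a[fl],36,(-180,180))[0]; b=np.histogram(a[bl],36,(-180,180))[0]
    print(n); print(np.arange(-175,180,10)); print(h); print(b)
    print("slot axis", np.degrees(np.angle(np.exp(2j*np.radians(a[bl])).mean()))/2)
# keys from top
c=np.array([.5328,.2386]); q=Pt[...,:2]-c; r=np.hypot(q[...,0],q[...,1]); a=np.degrees(np.arctan2(q[...,1],q[...,0]))
k=(Pt[...,2]>.066)&(Pt[...,2]<.08)&(r<.032); print("key axis",np.degrees(np.angle(np.exp(2j*np.radians(a[k])).mean()))/2,k.sum(),np.degrees(np.angle(np.exp(2j*np.radians(a[k&(a>0)])).mean()))/2,np.degrees(np.angle(np.exp(2j*np.radians(a[k&(a<0)])).mean()))/2)
b=(Pt[...,2]>.005)&(Pt[...,2]<.02)&(r<.08)
print(cv2.minAreaRect(Pt[b][:,:2].astype(np.float32)*1000))
E
```

```text
w
[-175 -165 -155 -145 -135 -125 -115 -105  -95  -85  -75  -65  -55  -45
  -35  -25  -15   -5    5   15   25   35   45   55   65   75   85   95
  105  115  125  135  145  155  165  175]
[ 0  0  0  0  0  0  0  0  0 11 24 25 23 25 26 23 26 22 25 26 25 24  8  0
  0  0  0 18 21 23 19 10  0  0  0  0]
[ 0  0  0  0  0  0  0  5 14  1  0  0  0  0  0  0  0  0  0  0  0  0  5 20
 18 19 19 17  1  0  0  0  0  0  0  0]
slot axis 75.01508093363537
t
[-175 -165 -155 -145 -135 -125 -115 -105  -95  -85  -75  -65  -55  -45
  -35  -25  -15   -5    5   15   25   35   45   55   65   75   85   95
  105  115  125  135  145  155  165  175]
[4 4 3 4 1 0 0 0 0 0 0 1 1 2 5 4 5 2 3 4 5 5 2 0 0 0 0 1 5 4 6 3 6 4 5 3]
[0 0 0 0 0 0 0 0 0 0 0 0 0 0 0 0 0 0 0 0 0 0 2 5 4 3 4 2 0 0 0 0 0 0 0 0]
slot axis 68.83622118773867
key axis -61.72879136693213 52 -62.59940143443163 -60.78656846096446
((538.2443237304688, 232.3607177734375), (106.26215362548828, 116.14270782470703), 20.510604858398438)
```

Emit:
jog_arm(
  commands=[
    [[-1,0.018,-0.003,0.06,-0.24],[-1,0.018,-0.003,0.13,-0.48],[-1,0.018,-0.003,0.2,-0.72],[-1,0.018,-0.003,0.2,-0.96],[-1,0.018,-0.003,0.2,-1]],
  ],
)

```text
time_s: 1.82
tool_pos: [0.4853, -0.142, 0.1424]
tcp_rot: [[0.686, 0.727, -0.007], [0.727, -0.686, 0.001], [-0.004, -0.006, -1.0]]
contact_force: [0.5, 0.7, 0.1]
gripper_width: 0.0858
grip_force: 0.0
```

Emit:
jog_arm(
  commands=[
    [[-1,0,0,0,0],[-1,0,0,0,0]],
  ],
)

```text
time_s: 1.98
tool_pos: [0.49, -0.1421, 0.1469]
tcp_rot: [[0.689, 0.724, 0.002], [0.724, -0.689, -0.001], [0.001, 0.002, -1.0]]
contact_force: [0.1, 0.2, 0.7]
gripper_width: 0.0854
grip_force: 0.0
```

```bash
cat >> h.py <<'E'
def to(xyz):
    s=bot.observe(); d=np.array(xyz)-s["tool_pos"]
    print("tool",s["tool_pos"],"yaw",np.degrees(np.arctan2(s["tcp_rot"][1][0],s["tcp_rot"][0][0])),"q7",s["qpos"][6],"F",np.array(s["contact_force"]))
    print("share",np.array(s["tcp_rot"]).T@d/.5)
E
python3 -c "
from h import *
to([.492,-.1323,.060])"
```

```text
tool [ 0.49   -0.1421  0.1469] yaw 46.41108196035679 q7 -36.89891252966375 F [0.0869 0.1974 0.6684]
share [ 0.0168 -0.0109  0.1738]
```

Emit:
jog_arm(
  commands=[
    [[-1,0.0168,-0.0109,0,0],[-1,0.0168,-0.0109,0.05,0],[-1,0.0168,-0.0109,0.1,0],[-1,0.0168,-0.0109,0.1,0],[-1,0.0168,-0.0109,0.1,0]],
  ],
)

```text
time_s: 2.4
tool_pos: [0.4904, -0.13, 0.0957]
tcp_rot: [[0.686, 0.727, -0.002], [0.727, -0.686, 0.001], [-0.001, -0.002, -1.0]]
contact_force: [-0.4, 0.5, -0.5]
gripper_width: 0.0852
grip_force: 0.0
```

```bash
python3 -c "
from h import *
to([.492,-.1323,.060])"
```

```text
tool [ 0.4904 -0.13    0.0957] yaw 46.653762988548976 q7 -39.975222069857004 F [-0.392   0.5391 -0.5189]
share [-0.001   0.0056  0.0714]
```

Emit:
jog_arm(
  commands=[
    [[-1,0,0.005,0.035,0],[-1,0,0.005,0.07,0],[-1,0,0.005,0.07,0],[-1,0,0.005,0.07,0]],
  ],
)

```text
time_s: 2.73
tool_pos: [0.4934, -0.1324, 0.0619]
tcp_rot: [[0.687, 0.727, 0.001], [0.727, -0.687, -0.0], [0.0, 0.001, -1.0]]
contact_force: [-0.3, 0.9, 0.7]
gripper_width: 0.085
grip_force: 0.0
```

```bash
python3 -c "
from h import *
to([.492,-.1323,.060])"
```

```text
tool [ 0.4934 -0.1324  0.0619] yaw 46.64468979911931 q7 -41.40553726345409 F [-0.3019  0.8848  0.6933]
share [-0.0018 -0.0022  0.0038]
```

Emit:
jog_arm(
  commands=[
    [[1,0,0,0,0],[1,0,0,0,0],[1,0,0,0,0],[1,0,0,0,0],[1,0,0,0,0]],
  ],
  grip_force=80,
)

```text
time_s: 3.15
tool_pos: [0.4933, -0.1326, 0.0614]
tcp_rot: [[0.686, 0.727, 0.001], [0.727, -0.686, -0.0], [0.0, 0.001, -1.0]]
contact_force: [0.0, -0.5, 0.0]
gripper_width: 0.0254
grip_force: 0.0
```

Emit:
jog_arm(
  commands=[
    [[1,0,0,0,0],[1,0,0,0,0],[1,0,0,0,0],[1,0,0,0,0]],
  ],
)

```text
time_s: 3.48
tool_pos: [0.4928, -0.1325, 0.0608]
tcp_rot: [[0.686, 0.727, -0.0], [0.727, -0.686, 0.0], [-0.0, -0.0, -1.0]]
contact_force: [0.6, 0.3, -0.1]
gripper_width: 0.0003
grip_force: 0.0
```

The fingers closed on nothing, so I'll look before doing anything else.

```bash
python3 - <<'E'
from h import *
s=bot.observe(); p,d=bot.camera("wrist"); np.savez("pics/w2.npz",p=p,d=d,R=s["tcp_rot"],t=s["tool_pos"])
q,dt=bot.camera("scene"); 
a=cv2.resize(p[:,:,::-1],(400,300)); b=cv2.resize(q[130:280,230:430,::-1],(400,300))
cv2.imwrite("pics/m2.png",np.hstack([a,b]))
E
```

```text
(no output)
```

View pics/m2.png

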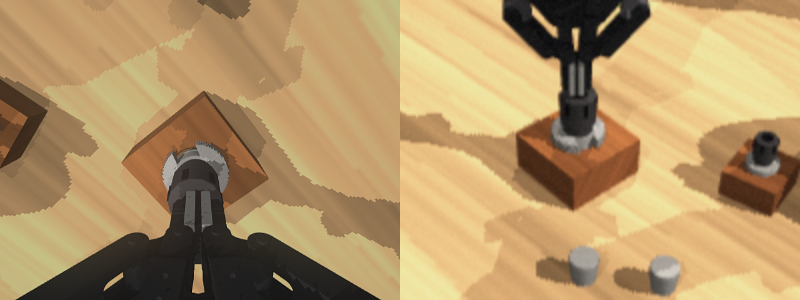

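The scene view shows the fingers closed with their tips at or on top of the nut, not around it. I'll check the real geometry by depth in both views.

```bash
python3 - <<'E'
from h import *
def cloud(K,T,d):
    v,u=np.mgrid[0:480,0:640]
    return np.stack([(u-K[0,2])/K[0,0]*d,-(v-K[1,2])/K[1,1]*d,-d],-1)@T[:3,:3].T+T[:3,3]
z=np.load("pics/w2.npz"); s=dict(tcp_rot=z["R"],tool_pos=z["t"])
K,T=pose("wrist",s); P=cloud(K,T,z["d"]); print(s["tool_pos"])
p=z["p"]
# column profile through image centre
for v in range(220,480,10): print(v,[ (np.round(P[v,u]*1000).astype(int).tolist(), p[v,u].tolist()) for u in (300,318)])
q,d=bot.camera("scene"); K,T=pose("scene"); P=cloud(K,T,d)
print("scene")
for v in range(150,215,4): print(v,[(np.round(P[v,u]*1000).astype(int).tolist(), q[v,u].tolist()) for u in (316,319,322)])
s=bot.observe(); print(proj(K,T,[s["tool_pos"]]), s["contact_force"])
E
```

```text
[ 0.4928 -0.1325  0.0608]
220 [([506, -108, 42], [141, 92, 56]), ([512, -114, 42], [131, 85, 52])]
230 [([502, -112, 41], [144, 93, 58]), ([511, -116, 51], [99, 93, 89])]
240 [([488, -124, 0], [99, 78, 56]), ([508, -119, 51], [141, 136, 131])]
250 [([498, -117, 52], [108, 103, 98]), ([504, -123, 51], [141, 136, 132])]
260 [([499, -117, 65], [63, 56, 52]), ([505, -122, 67], [54, 48, 44])]
270 [([499, -117, 78], [44, 35, 31]), ([505, -122, 79], [54, 49, 46])]
280 [([500, -117, 90], [42, 34, 30]), ([505, -122, 89], [52, 47, 44])]
290 [([498, -119, 93], [74, 68, 66]), ([503, -123, 93], [72, 67, 66])]
300 [([496, -121, 94], [74, 68, 66]), ([501, -126, 93], [72, 66, 65])]
310 [([498, -120, 107], [95, 93, 88]), ([502, -124, 106], [38, 33, 32])]
320 [([498, -120, 113], [94, 92, 87]), ([502, -124, 113], [41, 35, 33])]
330 [([498, -121, 119], [94, 93, 88]), ([502, -124, 120], [40, 35, 33])]
340 [([498, -120, 126], [94, 92, 87]), ([502, -125, 125], [38, 34, 32])]
350 [([498, -121, 130], [93, 91, 87]), ([502, -125, 130], [37, 33, 30])]
360 [([498, -122, 134], [92, 90, 85]), ([502, -125, 135], [4
[... 1995 characters left out ...]
47])]
194 [([505, -127, 64], [39, 37, 37]), ([503, -120, 67], [46, 44, 43]), ([498, -118, 65], [48, 46, 44])]
198 [([504, -127, 53], [106, 100, 96]), ([500, -123, 53], [79, 77, 74]), ([496, -120, 52], [120, 116, 111])]
202 [([511, -121, 51], [148, 143, 137]), ([502, -121, 46], [134, 130, 123]), ([496, -119, 44], [141, 136, 129])]
206 [([510, -121, 41], [116, 91, 72]), ([509, -114, 45], [141, 115, 97]), ([503, -113, 42], [163, 95, 54])]
210 [([516, -116, 38], [158, 92, 50]), ([514, -109, 41], [148, 86, 46]), ([511, -105, 42], [151, 88, 48])]
214 [([526, -106, 41], [147, 85, 48]), ([523, -101, 43], [158, 91, 50]), ([519, -97, 42], [159, 92, 51])]
[[318.1473 190.8461]] [-0.0931  0.5371 -0.8072]
```

By depth, both cameras put the closed fingertips at z≈0.099, while the reported TCP is 0.061. The real fingers therefore end about 38 mm above the reported TCP, and the xy agrees. I'll compensate by opening and going down to a reported TCP of about 0.021.

Emit:
jog_arm(
  commands=[
    [[-1,0,0,0,0],[-1,0,0,0,0],[-1,0,0,0,0],[-1,0,0,0,0],[-1,0,0,0,0]],
  ],
)

```text
time_s: 4.05
tool_pos: [0.4928, -0.1325, 0.0608]
tcp_rot: [[0.686, 0.727, -0.0], [0.727, -0.686, 0.0], [0.0, -0.0, -1.0]]
contact_force: [0.2, 0.5, -0.1]
gripper_width: 0.0604
grip_force: 0.0
```

Emit:
jog_arm(
  commands=[
    [[-1,0,0,0,0],[-1,0,0,0.02,0],[-1,0,0,0.04,0],[-1,0,0,0.04,0]],
  ],
)

```text
time_s: 4.38
tool_pos: [0.4904, -0.132, 0.0382]
tcp_rot: [[0.686, 0.727, -0.005], [0.727, -0.686, 0.001], [-0.002, -0.004, -1.0]]
contact_force: [0.5, 0.3, -0.1]
gripper_width: 0.0856
grip_force: 0.0
```

```bash
python3 -c "
from h import *
to([.492,-.1323,.021])
s=bot.observe();print(s['gripper_width'])"
```

```text
tool [ 0.4904 -0.132   0.0382] yaw 46.665409533496444 q7 -42.39644004077925 F [ 0.4696  0.3254 -0.054 ]
share [0.0019 0.0028 0.0344]
0.08556055136502407
```

Emit:
jog_arm(
  commands=[
    [[-1,0,0,0.02,0],[-1,0,0,0.04,0],[-1,0,0,0.04,0],[-1,0,0,0.04,0]],
  ],
)

```text
time_s: 4.72
tool_pos: [0.4917, -0.1322, 0.0196]
tcp_rot: [[0.686, 0.727, -0.002], [0.727, -0.686, 0.001], [-0.001, -0.002, -1.0]]
contact_force: [-0.3, -1.3, -0.2]
gripper_width: 0.0857
grip_force: 0.0
```

Emit:
jog_arm(
  commands=[
    [[1,0,0,0,0],[1,0,0,0,0],[1,0,0,0,0],[1,0,0,0,0],[1,0,0,0,0]],
  ],
  grip_force=80,
)

```text
time_s: 5.13
tool_pos: [0.4932, -0.1323, 0.0215]
tcp_rot: [[0.686, 0.727, 0.0], [0.727, -0.686, -0.0], [0.0, 0.0, -1.0]]
contact_force: [-0.7, 0.7, 3.8]
gripper_width: 0.0322
grip_force: 79.0
```

Emit:
jog_arm(
  commands=[
    [[1,0,0,0,0],[1,0,0,0,0],[1,0,0,0,0],[1,0,0,0,0]],
  ],
)

```text
time_s: 5.47
tool_pos: [0.4931, -0.1323, 0.0215]
tcp_rot: [[0.686, 0.727, 0.0], [0.727, -0.686, -0.0], [0.0, 0.0, -1.0]]
contact_force: [-1.8, 0.9, 5.9]
gripper_width: 0.0321
grip_force: 79.0
```

Gripped at 32 mm. Lifting straight up.

Emit:
jog_arm(
  commands=[
    [[1,0,0,-0.03,0],[1,0,0,-0.08,0],[1,0,0,-0.14,0],[1,0,0,-0.2,0],[1,0,0,-0.24,0]],
  ],
)

```text
time_s: 5.88
tool_pos: [0.4931, -0.1327, 0.1423]
tcp_rot: [[0.686, 0.727, 0.001], [0.727, -0.686, -0.001], [0.001, 0.001, -1.0]]
contact_force: [1.7, 0.3, -3.1]
gripper_width: 0.0322
grip_force: 79.8
```

Emit:
jog_arm(
  commands=[
    [[1,0,0,0,0],[1,0,0,0,0],[1,0,0,0,0]],
  ],
)

```text
time_s: 6.13
tool_pos: [0.4907, -0.1323, 0.1385]
tcp_rot: [[0.686, 0.727, -0.004], [0.727, -0.686, 0.001], [-0.002, -0.004, -1.0]]
contact_force: [0.3, 1.1, -3.1]
gripper_width: 0.0322
grip_force: 79.9
```

```bash
python3 - <<'E'
from h import *
to([.5328,.2386,.13])
s=bot.observe(); p,d=bot.camera("wrist"); np.savez("pics/w3.npz",p=p,d=d,R=s["tcp_rot"],t=s["tool_pos"])
q,_=bot.camera("scene"); 
a=cv2.resize(p[:,:,::-1],(400,300)); b=cv2.resize(q[60:285,220:520,::-1],(400,300))
cv2.imwrite("pics/m3.png",np.hstack([a,b])); print(s["gripper_width"],s["grip_force"])
E
```

```text
tool [ 0.4907 -0.1323  0.1385] yaw 46.65247613723411 q7 -38.13811293352669 F [ 0.2577  1.1061 -3.0691]
share [ 0.5973 -0.4479  0.0174]
0.03216742742361753 79.86374974250793
```

View pics/m3.png

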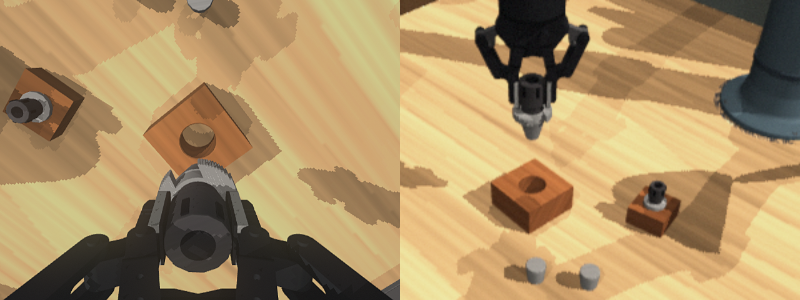

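The holder hangs vertically in the grip and the block's hole is empty. I'm carrying it toward the stand and turning it anticlockwise on the way.

Emit:
jog_arm(
  commands=[
    [[1,0.04,-0.03,0,-0.1],[1,0.1,-0.075,0,-0.28],[1,0.16,-0.12,0,-0.46],[1,0.22,-0.165,0,-0.64],[1,0.28,-0.21,0,-0.82]],
  ],
)

```text
time_s: 6.65
tool_pos: [0.511, 0.0427, 0.1389]
tcp_rot: [[0.317, 0.948, -0.003], [0.948, -0.317, 0.0], [-0.001, -0.003, -1.0]]
contact_force: [-0.1, -0.3, -2.8]
gripper_width: 0.0325
grip_force: 79.9
```

```bash
python3 -c "
from h import *
to([.5328,.2386,.13])"
```

```text
tool [0.511  0.0427 0.1389] yaw 71.49318270109254 q7 -35.705935932661205 F [-0.0611 -0.3451 -2.8252]
share [ 0.3854 -0.0829  0.0176]
```

Emit:
jog_arm(
  commands=[
    [[1,0.08,-0.017,0,-0.18],[1,0.16,-0.034,0,-0.36],[1,0.24,-0.051,0,-0.54],[1,0.32,-0.068,0,-0.7],[1,0.38,-0.082,0,-0.83]],
  ],
)

```text
time_s: 7.07
tool_pos: [0.5331, 0.2386, 0.139]
tcp_rot: [[-0.114, 0.993, -0.003], [0.993, 0.114, 0.002], [0.002, -0.003, -1.0]]
contact_force: [0.3, 0.5, -3.1]
gripper_width: 0.0322
grip_force: 79.7
```

Emit:
jog_arm(
  commands=[
    [[1,0,0,0,0],[1,0,0,0,0],[1,0,0,0,0]],
  ],
)

```text
time_s: 7.32
tool_pos: [0.5336, 0.2333, 0.1387]
tcp_rot: [[-0.107, 0.994, -0.004], [0.994, 0.107, -0.002], [-0.002, -0.004, -1.0]]
contact_force: [0.3, -0.6, -4.3]
gripper_width: 0.0325
grip_force: 79.9
```

```bash
cat >> h.py <<'E'
def cloud(K,T,d):
    v,u=np.mgrid[0:480,0:640]
    return np.stack([(u-K[0,2])/K[0,0]*d,-(v-K[1,2])/K[1,1]*d,-d],-1)@T[:3,:3].T+T[:3,3]
E
python3 - <<'E'
from h import *
to([.5328,.2386,.13])
s=bot.observe(); p,d=bot.camera("wrist"); np.savez("pics/w4.npz",p=p,d=d,R=s["tcp_rot"],t=s["tool_pos"]); cv2.imwrite("pics/w4.png",p[:,:,::-1])
K,T=pose("wrist",s); P=cloud(K,T,d)
q,ds=bot.camera("scene"); cv2.imwrite("pics/s4.png",q[:,:,::-1]); np.save("pics/s4d.npy",ds)
r=np.hypot(P[...,0]-s["tool_pos"][0],P[...,1]-s["tool_pos"][1])
print("rel heights hist (r<18mm)",np.histogram((P[...,2]-s["tool_pos"][2])[(r<.018)],np.arange(-.02,.11,.005)))
E
```

```text
tool [0.5336 0.2333 0.1387] yaw 96.16518675775889 q7 -35.33230610173137 F [ 0.3163 -0.5857 -4.287 ]
share [ 0.0108 -0.0003  0.0174]
rel heights hist (r<18mm) (array([   0,    8,   15,   15,   19,   24,   35,  175,  217,  666,  896,
         32,  406,  615,  634,  692,  813,  953, 8648,  315,   74,    0,
          0,    0,    0]), array([-0.02 , -0.015, -0.01 , -0.005,  0.   ,  0.005,  0.01 ,  0.015,
        0.02 ,  0.025,  0.03 ,  0.035,  0.04 ,  0.045,  0.05 ,  0.055,
        0.06 ,  0.065,  0.07 ,  0.075,  0.08 ,  0.085,  0.09 ,  0.095,
        0.1  ,  0.105]))
```

View pics/w4.png

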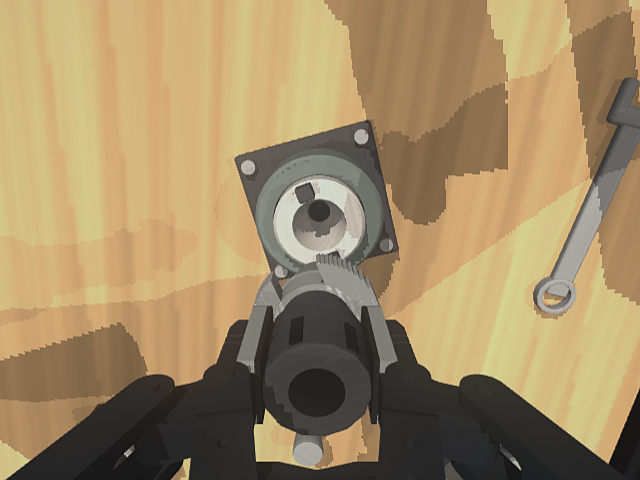

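The wrist view shows the stand ahead with its cup at about (320,215) and one key at (305,192). The holder's slot is at (295,285) on its flange, between the fingers. Next I'll measure the axes and angles.

```bash
cat > m.py <<'E'
from h import *
import sys
def circ(q):
    A=np.c_[2*q,np.ones(len(q))]; x=np.linalg.lstsq(A,(q**2).sum(1),rcond=None)[0]; return x[:2],np.sqrt(x[2]+x[:2]@x[:2])
z=np.load(sys.argv[1]); s=dict(tcp_rot=z["R"],tool_pos=z["t"]); t=z["t"]
K,T=pose("wrist",s); P=cloud(K,T,z["d"])
m=(abs(P[...,2]-t[2]-.0725)<.0025)&(np.hypot(P[...,0]-t[0],P[...,1]-t[1])<.022)
print("tool",t[:2],"nut top",P[m][:,2].mean(),cv2.minEnclosingCircle(P[m][:,:2].astype(np.float32)))
c=np.array([.5328,.2386]); r=np.hypot(P[...,0]-c[0],P[...,1]-c[1])
m=((abs(P[...,2]-.060)<.003)&(r<.035))
cn,_=cv2.findContours(m.astype(np.uint8),cv2.RETR_EXTERNAL,cv2.CHAIN_APPROX_NONE); o=max(cn,key=cv2.contourArea)[:,0]
print("cup rim n",m.sum(),"z",P[m][:,2].mean(),cv2.minEnclosingCircle(P[m][:,:2].astype(np.float32)))
q=ray(K,T,o,.060)[:,:2]; g=np.hypot(*(q-c).T)>.0265; print(circ(q[g]),g.sum())
cc=circ(q[g])[0]
k=(P[...,2]>.067)&(P[...,2]<.073)&(r<.033); kp=P[k][:,:2]-cc; 
a=np.degrees(np.arctan2(kp[:,1],kp[:,0]))
for w in (a>0,a<=0):
    if w.sum(): print("key",w.sum(),kp[w].mean(0),"ang",np.degrees(np.arctan2(*kp[w].mean(0)[::-1])),(kp[w].min(0)+kp[w].max(0))/2)
# base screws/edges
m=(abs(P[...,2]-.010)<.004)&(r<.085); print("base rect",cv2.minAreaRect(P[m][:,:2].astype(np.float32)*1000))
# slot in the flange: absent flange-top pixels
f=t[2]-.0135+.044; h=t[:2]; qq=P[...,:2]-h; rr=np.hypot(qq[...,0],qq[...,1]); a=np.degrees(np.arctan2(qq[...,1],qq[...,0]))
fl=(abs(P[...,2]-f)<.0035)&(rr>.017)&(rr<.026)
print("flange",np.histogram(a[fl],np.arange(-180,181,10)))
E
python3 m.py pics/w4.npz
```

```text
tool [0.5336 0.2333] nut top 0.21100233291706721 ((0.5339207649230957, 0.2340875267982483), 0.021971791982650757)
cup rim n 3720 z 0.05952824640274929 ((0.5354451537132263, 0.2391403168439865), 0.02910166047513485)
(array([0.5354, 0.2399]), np.float64(0.028343398822856126)) 160
key 264 [-0.0108  0.0205] ang 117.76637331779531 [-0.0106  0.0203]
key 15 [ 0.0125 -0.0161] ang -52.13419391724369 [ 0.0122 -0.0162]
base rect ((535.2948608398438, 239.21920776367188), (100.27810668945312, 99.8716049194336), 21.020875930786133)
flange (array([  0,   0,   0,   0,   0,   0,   0,   0,   0,   0,   0,   0,   0,
         0,   0,   0,   0,   0,  19,  41, 196, 221, 201, 193, 194, 196,
       162,  27,   0,   0,   0,   0, 123, 142, 135,  18]), array([-180, -170, -160, -150, -140, -130, -120, -110, -100,  -90,  -80,
        -70,  -60,  -50,  -40,  -30,  -20,  -10,    0,   10,   20,   30,
         40,   50,   60,   70,   80,   90,  100,  110,  120,  130,  140,
        150,  160,  170,  180]))
```

```bash
python3 - <<'E'
from h import *
z=np.load("pics/w4.npz"); s=dict(tcp_rot=z["R"],tool_pos=z["t"]); K,T=pose("wrist",s); t=z["t"]
g=z["p"].max(2)
m=(g<28)&(np.hypot(*(np.mgrid[0:480,0:640]-np.array([392,317])[:,None,None]))<40)
c,st,mk=blob(cv2.morphologyEx(m.astype(np.uint8),cv2.MORPH_OPEN,np.ones((3,3))),(317,392)); print(c,st)
w=ray(K,T,[c,(st[0]+st[2]/2,st[1]+st[3]/2)],t[2]+.0725); print(w, (w-t)@z["R"])
P=cloud(K,T,z["d"]); L=(P-t)@z["R"]  # tool frame
for y in (-.008,0,.008):
    b=(abs(L[...,1]-y)<.001)&(abs(L[...,2]+.0725)<.0025)&(abs(L[...,0])<.03); print(y,L[b][:,0].min(),L[b][:,0].max())
E
```

```text
Traceback (most recent call last):
  File "h.py", line 19, in blob
    k=1+np.argmin([np.hypot(*(c[i]-near))+(1e3 if st[i,4]<25 else 0) for i in range(1,n)])
        ~~~~~~~~~^^^^^^^^^^^^^^^^^^^^^^^^^^^^^^^^^^^^^^^^^^^^^^^^^^^^^^^^^^^^^^^^^^^^^^^^^
ValueError: attempt to get argmin of an empty sequence
```

```bash
python3 - <<'E'
from h import *
z=np.load("pics/w4.npz"); s=dict(tcp_rot=z["R"],tool_pos=z["t"]); K,T=pose("wrist",s); t=z["t"]
g=z["p"].max(2); print(g[392,300:335:5],g[392,270:285:5],g[425,317])
m=(g<(int(g[392,317])+int(g[392,278]))/2)&(np.hypot(*(np.mgrid[0:480,0:640]-np.array([392,317])[:,None,None]))<36)
c,st,mk=blob(cv2.morphologyEx(m.astype(np.uint8),cv2.MORPH_OPEN,np.ones((3,3))),(317,392)); print(c,st)
w=ray(K,T,[c,(st[0]+st[2]/2,st[1]+st[3]/2)],t[2]+.0725); print(w, (w-t)@z["R"])
P=cloud(K,T,z["d"]); L=(P-t)@z["R"]
for y in (-.008,0,.008):
    b=(abs(L[...,1]-y)<.001)&(abs(L[...,2]+.0725)<.0025)&(abs(L[...,0])<.03); print(y,L[b][:,0].min(),L[b][:,0].max())
E
```

```text
[37 35 37 37 38 36 37] [50 68 67] 70
[316.2841 392.2652] [ 288  368   57   49 2172]
[[0.5353 0.2319 0.2112]
 [0.5354 0.2318 0.2112]] [[-0.0017  0.0013 -0.0725]
 [-0.0017  0.0014 -0.0725]]
-0.008 -0.016396919591129894 0.013586714710339471
0 -0.018774036176269694 0.015406584013473109
0.008 -0.017764782495744702 0.014889544715573756
```

Emit:
jog_arm(
  commands=[
    [[1,0,0,0,0],[1,0,0,0,0],[1,0,0,0,0]],
  ],
)

```text
time_s: 7.67
tool_pos: [0.535, 0.2332, 0.1408]
tcp_rot: [[-0.105, 0.994, 0.0], [0.994, 0.105, -0.001], [-0.001, 0.0, -1.0]]
contact_force: [0.2, 0.3, -3.7]
gripper_width: 0.0323
grip_force: 79.9
```

```bash
python3 - <<'E'
from h import *
s=bot.observe(); p,d=bot.camera("wrist"); np.savez("pics/w5.npz",p=p,d=d,R=s["tcp_rot"],t=s["tool_pos"])
R=np.array(s["tcp_rot"]); h=s["tool_pos"]+R@[-.0017,.0007,0]; c=np.array([.5344,.2392,.2])
print("holder axis",h); to(s["tool_pos"]+np.array([*(c-h)[:2],-.055])); print(s["torque"])
E
python3 m.py pics/w5.npz
```

```text
holder axis [0.5359 0.2316 0.1408]
tool [0.535  0.2336 0.1409] yaw 96.07518352973067 q7 -35.32943956735603 F [-0.8994 -0.6358 -3.6222]
share [ 0.0148 -0.0014  0.1102]
[0.0328 0.0107 0.0236]
tool [0.535  0.2332] nut top 0.21308610721735247 ((0.535006582736969, 0.23332369327545166), 0.022015580907464027)
cup rim n 3735 z 0.059502275621925255 ((0.535514235496521, 0.23920007050037384), 0.029184281826019287)
(array([0.5354, 0.2398]), np.float64(0.02834980470770778)) 165
key 259 [-0.0107  0.0204] ang 117.79684928279929 [-0.0107  0.0202]
key 17 [ 0.0121 -0.0163] ang -53.47086814147079 [ 0.0119 -0.0162]
base rect ((535.378662109375, 239.30154418945312), (100.16915130615234, 99.67337036132812), 21.187902450561523)
flange (array([  0,   0,   0,   0,   0,   0,   0,   0,   0,   0,   0,   0,   0,
         0,   0,   0,   0,   1,  19,  41, 193, 214, 201, 191, 190, 203,
       158,  27,   0,   0,   0,   0, 125, 147, 139,  19]), array([-180, -170, -160, -150, -140, -130, -120, -110, -100,  -90,  -80,
        -70,  -60,  -50,  -40,  -30,  -20,  -10,    0,   10,   20,   30,
         40,   50,   60,   70,   80,   90,  100,  110,  120,  130,  140,
        150,  160,  170,  180]))
```

Emit:
jog_arm(
  commands=[
    [[1,0.015,-0.001,0,0],[1,0.015,-0.001,0.04,0],[1,0.015,-0.001,0.08,0],[1,0.015,-0.001,0.12,0],[1,0.015,-0.001,0.12,0]],
  ],
)

```text
time_s: 8.13
tool_pos: [0.5299, 0.2404, 0.0767]
tcp_rot: [[-0.108, 0.994, -0.008], [0.994, 0.108, -0.003], [-0.002, -0.008, -1.0]]
contact_force: [-0.8, -0.5, -5.2]
gripper_width: 0.0323
grip_force: 80.1
```

Emit:
jog_arm(
  commands=[
    [[1,0,0,0,0],[1,0,0,0,0],[1,0,0,0,0],[1,0,0,0,0],[1,0,0,0,0]],
  ],
)

```text
time_s: 8.55
tool_pos: [0.5344, 0.2424, 0.0822]
tcp_rot: [[-0.107, 0.994, 0.002], [0.994, 0.107, 0.001], [0.001, 0.002, -1.0]]
contact_force: [0.0, -0.1, -4.3]
gripper_width: 0.0323
grip_force: 80.1
```

```bash
python3 - <<'E'
from h import *
s=bot.observe(); p,d=bot.camera("wrist"); np.savez("pics/w6.npz",p=p,d=d,R=s["tcp_rot"],t=s["tool_pos"]); 
q,_=bot.camera("scene"); 
a=cv2.resize(p[100:460,80:560,::-1],(400,300)); b=cv2.resize(q[235:385,370:570,::-1],(400,300))
cv2.imwrite("pics/m6.png",np.hstack([a,b]))
R=np.array(s["tcp_rot"]); h=s["tool_pos"]+R@[-.0017,.0007,0]; c=np.array([.5344,.2392,.2])
print("holder axis",h); to(s["tool_pos"]+np.array([*(c-h)[:2],-.035]))
E
python3 m.py pics/w6.npz
```

```text
holder axis [0.5353 0.2408 0.0822]
tool [0.5339 0.2421 0.0816] yaw 96.15531726870931 q7 -38.79931833121439 F [-0.1535 -0.1319 -3.1805]
share [-0.0025 -0.0012  0.0688]
tool [0.5344 0.2424] nut top 0.15452929927270076 ((0.5345838069915771, 0.2428489327430725), 0.022088726982474327)
cup rim n 3011 z 0.05951537013192591 ((0.5354339480400085, 0.23933492600917816), 0.02907153218984604)
(array([0.5354, 0.2412]), np.float64(0.02728802506221057)) 181
key 413 [-0.0106  0.0189] ang 119.32609845019965 [-0.0089  0.0157]
base rect ((535.3592529296875, 239.28025817871094), (100.3348617553711, 99.8843002319336), 21.053091049194336)
flange (array([  0,   0,   0,   0,   0,   0,   0,   0,   0,   0,   0,   0,   0,
         0,   0,   0,   0,   1,  17,  39, 189, 214, 197, 182, 189, 197,
       172,  29,   0,   0,   0,   0, 122, 150, 139,  22]), array([-180, -170, -160, -150, -140, -130, -120, -110, -100,  -90,  -80,
        -70,  -60,  -50,  -40,  -30,  -20,  -10,    0,   10,   20,   30,
         40,   50,   60,   70,   80,   90,  100,  110,  120,  130,  140,
        150,  160,  170,  180]))
```

View pics/m6.png

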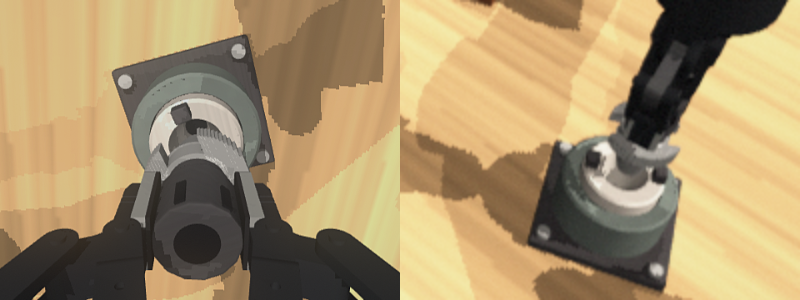

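The slot faces the visible key in the wrist crop, and the holder hangs centred above the cup in the scene crop. Lowering gently.

Emit:
jog_arm(
  commands=[
    [[1,-0.003,-0.001,0,0],[1,-0.003,-0.001,0.012,0],[1,-0.003,-0.001,0.024,0],[1,-0.003,-0.001,0.036,0],[1,-0.003,-0.001,0.044,0]],
  ],
)

```text
time_s: 9.07
tool_pos: [0.5323, 0.2398, 0.0573]
tcp_rot: [[-0.107, 0.994, -0.002], [0.994, 0.107, -0.001], [-0.001, -0.002, -1.0]]
contact_force: [0.1, -0.1, -2.7]
gripper_width: 0.0322
grip_force: 80.1
```

Emit:
jog_arm(
  commands=[
    [[1,0,0,0,0],[1,0,0,0,0],[1,0,0,0,0],[1,0,0,0,0],[1,0,0,0,0]],
  ],
)

```text
time_s: 9.48
tool_pos: [0.5334, 0.2406, 0.0592]
tcp_rot: [[-0.107, 0.994, 0.001], [0.994, 0.107, 0.0], [0.0, 0.001, -1.0]]
contact_force: [-0.7, 0.4, -4.3]
gripper_width: 0.0324
grip_force: 80.1
```

```bash
python3 - <<'E'
from h import *
s=bot.observe(); R=np.array(s["tcp_rot"]); h=s["tool_pos"]+R@[-.0017,.0007,0]; c=np.array([.5344,.2392,.2])
print("holder axis",h,s["torque"]); to(s["tool_pos"]+np.array([*(c-h)[:2],0.0435-s["tool_pos"][2]]))
E
```

```text
holder axis [0.5343 0.239  0.0592] [-0.0277  0.0258 -0.0057]
tool [0.5334 0.2406 0.0592] yaw 96.16508664122375 q7 -39.70402371808066 F [-0.7097  0.3513 -4.3333]
share [0.0004 0.0002 0.0314]
```

Emit:
jog_arm(
  commands=[
    [[1,0,0,0.006,0],[1,0,0,0.012,0],[1,0,0,0.018,0],[1,0,0,0.024,0],[1,0,0,0.024,0]],
  ],
)

```text
time_s: 9.9
tool_pos: [0.5332, 0.2404, 0.0462]
tcp_rot: [[-0.107, 0.994, -0.0], [0.994, 0.107, 0.0], [0.0, 0.0, -1.0]]
contact_force: [1.3, 1.0, -3.6]
gripper_width: 0.0325
grip_force: 80.1
```

Emit:
jog_arm(
  commands=[
    [[1,0,0,0,0],[1,0,0,0.002,0],[1,0,0,0.004,0],[1,0,0,0.006,0],[1,0,0,0.006,0]],
  ],
)

```text
time_s: 10.32
tool_pos: [0.5337, 0.2407, 0.044]
tcp_rot: [[-0.107, 0.994, 0.001], [0.994, 0.107, 0.001], [0.001, 0.001, -1.0]]
contact_force: [1.6, 0.7, -4.0]
gripper_width: 0.0323
grip_force: 80.1
```

```bash
python3 - <<'E'
from h import *
to([.5334,.2406,.0435]); print(bot.observe()["torque"])
E
```

```text
tool [0.5337 0.2407 0.044 ] yaw 96.16408318581077 q7 -40.4297230773067 F [ 1.6366  0.6613 -3.9911]
share [-0.0001 -0.0006  0.001 ]
[ 0.1813 -0.3174  0.0822]
```

There was no landing on the keys, which would have shown at 49.5 mm. Now pressing in small steps.

Emit:
jog_arm(
  commands=[
    [[1,0,0,0.001,0],[1,0,0,0.002,0],[1,0,0,0.003,0],[1,0,0,0.004,0],[1,0,0,0.004,0]],
  ],
)

```text
time_s: 10.73
tool_pos: [0.534, 0.2408, 0.0429]
tcp_rot: [[-0.107, 0.994, 0.002], [0.994, 0.107, 0.0], [0.0, 0.002, -1.0]]
contact_force: [0.4, 0.5, 3.2]
gripper_width: 0.0323
grip_force: 80.2
```

Emit:
jog_arm(
  commands=[
    [[1,0,0,0.001,0],[1,0,0,0.002,0],[1,0,0,0.003,0],[1,0,0,0.004,0],[1,0,0,0.004,0]],
  ],
)

```text
time_s: 11.15
tool_pos: [0.534, 0.2408, 0.0411]
tcp_rot: [[-0.107, 0.994, 0.002], [0.994, 0.107, 0.0], [0.0, 0.002, -1.0]]
contact_force: [-0.3, -1.3, 8.1]
gripper_width: 0.032
grip_force: 80.7
```

Emit:
jog_arm(
  commands=[
    [[1,0,0,0.002,0],[1,0,0,0.004,0],[1,0,0,0.006,0],[1,0,0,0.006,0],[1,0,0,0.006,0]],
  ],
)

```text
time_s: 11.57
tool_pos: [0.5341, 0.2408, 0.0391]
tcp_rot: [[-0.107, 0.994, 0.002], [0.994, 0.107, -0.0], [-0.001, 0.002, -1.0]]
contact_force: [-1.7, -1.4, 11.7]
gripper_width: 0.0321
grip_force: 81.4
```

Emit:
jog_arm(
  commands=[
    [[1,0,0,0,0],[1,0,0,0,0],[1,0,0,0,0],[1,0,0,0,0],[1,0,0,0,0]],
  ],
)

```text
time_s: 11.98
tool_pos: [0.534, 0.2408, 0.0391]
tcp_rot: [[-0.107, 0.994, 0.002], [0.994, 0.107, -0.0], [-0.001, 0.002, -1.0]]
contact_force: [-1.9, -2.2, 11.6]
gripper_width: 0.0321
grip_force: 81.4
```

Emit:
jog_arm(
  commands=[
    [[1,0,0,0.001,0],[1,0,0,0.003,0],[1,0,0,0.003,0],[1,0,0,0.003,0],[1,0,0,0.003,0]],
  ],
)

```text
time_s: 12.4
tool_pos: [0.5341, 0.2408, 0.0381]
tcp_rot: [[-0.107, 0.994, 0.002], [0.994, 0.107, -0.001], [-0.001, 0.002, -1.0]]
contact_force: [-2.1, -1.9, 14.8]
gripper_width: 0.0323
grip_force: 81.8
```

Emit:
jog_arm(
  commands=[
    [[1,0,0,0,0],[1,0,0,0,0],[1,0,0,0,0],[1,0,0,0,0],[1,0,0,0,0]],
  ],
)

```text
time_s: 12.82
tool_pos: [0.5341, 0.2408, 0.0381]
tcp_rot: [[-0.107, 0.994, 0.002], [0.994, 0.107, -0.001], [-0.001, 0.002, -1.0]]
contact_force: [-2.1, -1.7, 15.0]
gripper_width: 0.0323
grip_force: 81.8
```

```bash
python3 - <<'E'
from h import *
to([.5334,.2406,.0429]); print(bot.observe()["torque"])
E
```

```text
tool [0.5341 0.2408 0.0381] yaw 96.15428761970394 q7 -40.84171287613349 F [-2.1054 -1.6952 14.9611]
share [-0.0002 -0.0014 -0.0097]
[-0.5102  0.6417 -0.0242]
```

The push reads 15 N, so the cup is about 5 mm down. I'll ease off the press.

Emit:
jog_arm(
  commands=[
    [[1,0,0,-0.003,0],[1,0,0,-0.006,0],[1,0,0,-0.009,0],[1,0,0,-0.01,0],[1,0,0,-0.01,0]],
  ],
)

```text
time_s: 13.23
tool_pos: [0.534, 0.2408, 0.0416]
tcp_rot: [[-0.107, 0.994, 0.002], [0.994, 0.107, 0.0], [0.0, 0.002, -1.0]]
contact_force: [-0.1, -0.9, 5.9]
gripper_width: 0.0326
grip_force: 81.5
```

Emit:
jog_arm(
  commands=[
    [[1,0,0,0,0],[1,0,0,0,0],[1,0,0,0,0]],
  ],
)

```text
time_s: 13.48
tool_pos: [0.534, 0.2408, 0.0415]
tcp_rot: [[-0.107, 0.994, 0.002], [0.994, 0.107, 0.0], [0.0, 0.002, -1.0]]
contact_force: [1.0, 0.1, 6.5]
gripper_width: 0.0325
grip_force: 81.5
```

```bash
python3 - <<'E'
from h import *
to([.5334,.2406,.0429]); print(bot.observe()["torque"])
E
```

```text
tool [0.534  0.2408 0.0415] yaw 96.1566672035722 q7 -40.601587465530976 F [1.0472 0.053  6.5296]
share [-0.0002 -0.0013 -0.0029]
[-0.1472 -0.0559 -0.0242]
```

Emit:
jog_arm(
  commands=[
    [[1,0,0,-0.002,0],[1,0,0,-0.004,0],[1,0,0,-0.004,0],[1,0,0,-0.004,0],[1,0,0,-0.004,0]],
  ],
)

```text
time_s: 13.9
tool_pos: [0.534, 0.2408, 0.0427]
tcp_rot: [[-0.107, 0.994, 0.002], [0.994, 0.107, 0.001], [0.001, 0.002, -1.0]]
contact_force: [3.0, 1.0, 3.5]
gripper_width: 0.0325
grip_force: 80.3
```

```bash
python3 - <<'E'
from h import *
to([.5334,.2406,.0429]); print(bot.observe()["torque"])
E
```

```text
tool [0.534  0.2408 0.0427] yaw 96.16485171477423 q7 -40.50164373494227 F [3.0462 1.0128 3.4668]
share [-0.0003 -0.0012 -0.0004]
[ 0.1573 -0.6453 -0.0011]
```

Emit:
jog_arm(
  commands=[
    [[1,0,0,-0.001,0],[1,0,0,-0.001,0],[1,0,0,-0.001,0],[1,0,0,-0.001,0]],
  ],
)

```text
time_s: 14.23
tool_pos: [0.5339, 0.2407, 0.0428]
tcp_rot: [[-0.107, 0.994, 0.002], [0.994, 0.107, 0.001], [0.001, 0.002, -1.0]]
contact_force: [4.2, 1.4, -1.4]
gripper_width: 0.0325
grip_force: 80.3
```

Emit:
jog_arm(
  commands=[
    [[1,0,0,0,-0.05],[1,0,0,0,-0.1],[1,0,0,0,-0.15],[1,0,0,0,-0.2],[1,0,0,0,-0.2]],
  ],
)

```text
time_s: 14.65
tool_pos: [0.5337, 0.2407, 0.0429]
tcp_rot: [[-0.212, 0.977, 0.001], [0.977, 0.212, 0.001], [0.001, 0.001, -1.0]]
contact_force: [5.2, 1.3, -0.4]
gripper_width: 0.0321
grip_force: 80.3
```

```bash
python3 - <<'E'
from h import *
to([.5334,.2406,.0429]); print(bot.observe()["torque"])
E
```

```text
tool [0.5337 0.2407 0.0429] yaw 102.2193173104049 q7 -35.08263825637586 F [ 5.2208  1.3116 -0.4161]
share [-0.0001 -0.0006  0.    ]
[ 0.4256 -1.1539  0.0289]
```

Emit:
jog_arm(
  commands=[
    [[1,0,0,0,-0.02],[1,0,0,0,-0.04],[1,0,0,0,-0.06],[1,0,0,0,-0.08],[1,0,0,0,-0.08]],
  ],
)

```text
time_s: 15.07
tool_pos: [0.5336, 0.2407, 0.0429]
tcp_rot: [[-0.252, 0.968, 0.001], [0.968, 0.252, 0.001], [0.001, 0.001, -1.0]]
contact_force: [5.7, 1.6, -0.2]
gripper_width: 0.0325
grip_force: 80.3
```

```bash
python3 - <<'E'
from h import *
to([.5334,.2406,.0429]); print(bot.observe()["torque"])
E
```

```text
tool [0.5336 0.2407 0.0429] yaw 104.56880157146009 q7 -32.98743239168099 F [ 5.6556  1.5954 -0.1752]
share [-0.     -0.0005 -0.    ]
[ 0.3908 -1.1636  0.0067]
```

Emit:
jog_arm(
  commands=[
    [[1,0,0,0,-0.015],[1,0,0,0,-0.03],[1,0,0,0,-0.04],[1,0,0,0,-0.04]],
  ],
)

```text
time_s: 15.4
tool_pos: [0.5336, 0.2407, 0.0429]
tcp_rot: [[-0.272, 0.962, 0.001], [0.962, 0.272, 0.001], [0.001, 0.001, -1.0]]
contact_force: [4.8, 2.1, -0.3]
gripper_width: 0.0325
grip_force: 80.3
```

```bash
python3 - <<'E'
from h import *
to([.5334,.2406,.0429]); print(bot.observe()["torque"])
E
```

```text
tool [0.5336 0.2407 0.0429] yaw 105.75928161176617 q7 -31.92925492521079 F [ 4.8015  2.0635 -0.2878]
share [-0.     -0.0004 -0.0001]
[ 0.4751 -1.1255  0.0438]
```

Emit:
jog_arm(
  commands=[
    [[1,0,0,0,-0.015],[1,0,0,0,-0.03],[1,0,0,0,-0.04],[1,0,0,0,-0.04]],
  ],
)

```text
time_s: 15.73
tool_pos: [0.5336, 0.2407, 0.0429]
tcp_rot: [[-0.291, 0.957, 0.001], [0.957, 0.291, 0.001], [0.001, 0.001, -1.0]]
contact_force: [4.8, 2.6, -0.3]
gripper_width: 0.0326
grip_force: 80.3
```

```bash
python3 - <<'E'
from h import *
to([.5334,.2406,.0429]); print(bot.observe()["torque"])
E
```

```text
tool [0.5336 0.2407 0.0429] yaw 106.898096010528 q7 -30.896650187997245 F [ 4.8424  2.6063 -0.2832]
share [-0.     -0.0003 -0.    ]
[ 0.4356 -1.0878 -0.208 ]
```

Emit:
jog_arm(
  commands=[
    [[1,0,0,0,-0.007],[1,0,0,0,-0.007],[1,0,0,0,-0.007]],
  ],
)

```text
time_s: 15.98
tool_pos: [0.5335, 0.2407, 0.0429]
tcp_rot: [[-0.294, 0.956, 0.001], [0.956, 0.294, 0.001], [0.001, 0.001, -1.0]]
contact_force: [4.6, 1.9, -0.0]
gripper_width: 0.0323
grip_force: 80.3
```

```bash
python3 - <<'E'
from h import *
to([.5334,.2406,.0429]); print(bot.observe()["torque"])
E
```

```text
tool [0.5335 0.2407 0.0429] yaw 107.08776522200127 q7 -30.72700084783614 F [ 4.5672  1.9183 -0.0439]
share [-0.     -0.0003 -0.    ]
[ 0.4573 -1.1974 -0.3279]
```

The anticlockwise contact is at yaw ≈106.7°, with -0.33 N·m. Turning clockwise.

Emit:
jog_arm(
  commands=[
    [[1,0,0,0,0.1],[1,0,0,0,0.25],[1,0,0,0,0.4],[1,0,0,0,0.55],[1,0,0,0,0.58]],
  ],
)

```text
time_s: 16.4
tool_pos: [0.5341, 0.2406, 0.043]
tcp_rot: [[0.006, 1.0, 0.002], [1.0, -0.006, 0.001], [0.001, 0.002, -1.0]]
contact_force: [5.5, 1.6, -1.9]
gripper_width: 0.0325
grip_force: 80.4
```

Emit:
jog_arm(
  commands=[
    [[1,0,0,0,0.02],[1,0,0,0,0.03],[1,0,0,0,0.04],[1,0,0,0,0.05],[1,0,0,0,0.05]],
  ],
)

```text
time_s: 16.82
tool_pos: [0.5342, 0.2406, 0.043]
tcp_rot: [[0.03, 1.0, 0.002], [1.0, -0.03, 0.001], [0.001, 0.002, -1.0]]
contact_force: [5.6, 0.9, -0.6]
gripper_width: 0.0322
grip_force: 80.4
```

```bash
python3 - <<'E'
from h import *
to([.5334,.2406,.0429]); print(bot.observe()["torque"])
E
```

```text
tool [0.5342 0.2406 0.043 ] yaw 88.27947037482404 q7 -47.50938649008161 F [ 5.6282  0.89   -0.56  ]
share [-0.0001 -0.0015  0.0002]
[ 0.4322 -1.2888  0.0922]
```

Emit:
jog_arm(
  commands=[
    [[1,0,0,0,0.02],[1,0,0,0,0.04],[1,0,0,0,0.06],[1,0,0,0,0.07],[1,0,0,0,0.07]],
  ],
)

```text
time_s: 17.23
tool_pos: [0.5342, 0.2406, 0.043]
tcp_rot: [[0.067, 0.998, 0.002], [0.998, -0.067, 0.001], [0.001, 0.002, -1.0]]
contact_force: [6.0, 2.7, -1.2]
gripper_width: 0.0322
grip_force: 80.4
```

```bash
python3 - <<'E'
from h import *
to([.5334,.2406,.0429]); print(bot.observe()["torque"])
E
```

```text
tool [0.5342 0.2406 0.043 ] yaw 86.17448852378516 q7 -49.38398373724214 F [ 5.9781  2.7299 -1.242 ]
share [-0.0001 -0.0016  0.0002]
[ 0.4378 -1.3148  0.067 ]
```

Emit:
jog_arm(
  commands=[
    [[1,0,0,0,0.015],[1,0,0,0,0.03],[1,0,0,0,0.04],[1,0,0,0,0.04]],
  ],
)

```text
time_s: 17.57
tool_pos: [0.5342, 0.2406, 0.043]
tcp_rot: [[0.088, 0.996, 0.002], [0.996, -0.088, 0.001], [0.001, 0.002, -1.0]]
contact_force: [4.8, 2.7, -1.0]
gripper_width: 0.0325
grip_force: 80.4
```

```bash
python3 - <<'E'
from h import *
to([.5334,.2406,.0429]); print(bot.observe()["torque"])
E
```

```text
tool [0.5342 0.2406 0.043 ] yaw 84.97320098037069 q7 -50.45521929066273 F [ 4.7878  2.6916 -0.978 ]
share [-0.0001 -0.0017  0.0002]
[ 0.4006 -1.4048  0.0583]
```

Emit:
jog_arm(
  commands=[
    [[1,0,0,0,0.015],[1,0,0,0,0.03],[1,0,0,0,0.035],[1,0,0,0,0.035]],
  ],
)

```text
time_s: 17.9
tool_pos: [0.5343, 0.2406, 0.043]
tcp_rot: [[0.106, 0.994, 0.002], [0.994, -0.106, 0.001], [0.001, 0.002, -1.0]]
contact_force: [5.1, 1.1, -1.7]
gripper_width: 0.0323
grip_force: 80.4
```

```bash
python3 - <<'E'
from h import *
to([.5334,.2406,.0429]); print(bot.observe()["torque"])
E
```

```text
tool [0.5343 0.2406 0.043 ] yaw 83.94151535303321 q7 -51.37893971780379 F [ 5.0969  1.1364 -1.7074]
share [-0.0002 -0.0018  0.0002]
[ 0.3886 -1.4022  0.0934]
```

Emit:
jog_arm(
  commands=[
    [[1,0,0,0,0.012],[1,0,0,0,0.025],[1,0,0,0,0.03],[1,0,0,0,0.03]],
  ],
)

```text
time_s: 18.23
tool_pos: [0.5343, 0.2406, 0.043]
tcp_rot: [[0.12, 0.993, 0.003], [0.993, -0.12, 0.001], [0.001, 0.002, -1.0]]
contact_force: [5.6, 2.2, -1.1]
gripper_width: 0.0322
grip_force: 80.3
```

```bash
python3 - <<'E'
from h import *
to([.5334,.2406,.0429]); print(bot.observe()["torque"])
E
```

```text
tool [0.5343 0.2406 0.043 ] yaw 83.1077698809374 q7 -52.14565703513381 F [ 5.5599  2.1748 -1.0847]
share [-0.0003 -0.0018  0.0001]
[ 0.4351 -1.3635  0.2576]
```

Emit:
jog_arm(
  commands=[
    [[1,0,0,0,0.007],[1,0,0,0,0.007],[1,0,0,0,0.007]],
  ],
)

```text
time_s: 18.48
tool_pos: [0.5343, 0.2407, 0.043]
tcp_rot: [[0.123, 0.992, 0.003], [0.992, -0.123, 0.001], [0.001, 0.002, -1.0]]
contact_force: [5.9, 1.7, -0.7]
gripper_width: 0.0322
grip_force: 80.3
```

```bash
python3 - <<'E'
from h import *
to([.5334,.2406,.0429]); print(bot.observe()["torque"])
E
```

```text
tool [0.5343 0.2407 0.043 ] yaw 82.92155649158 q7 -52.318085446137374 F [ 5.8531  1.7072 -0.7366]
share [-0.0003 -0.0018  0.0001]
[ 0.3377 -1.414   0.339 ]
```

Both contacts are felt, at 106.7° and 83.2°. I'll turn back to mid-slot (95°), then release.

Emit:
jog_arm(
  commands=[
    [[1,0,0,0,-0.1],[1,0,0,0,-0.2],[1,0,0,0,-0.3],[1,0,0,0,-0.4],[1,0,0,0,-0.4]],
  ],
)

```text
time_s: 18.9
tool_pos: [0.5339, 0.2407, 0.0429]
tcp_rot: [[-0.086, 0.996, 0.001], [0.996, 0.086, 0.001], [0.001, 0.002, -1.0]]
contact_force: [4.9, 1.6, -0.6]
gripper_width: 0.0324
grip_force: 80.4
```

Emit:
jog_arm(
  commands=[
    [[1,0,0,0,0],[1,0,0,0,0],[-1,0,0,0,0],[-1,0,0,0,0],[-1,0,0,0,0]],
  ],
)

```text
time_s: 19.32
tool_pos: [0.5302, 0.2392, 0.0415]
tcp_rot: [[-0.084, 0.996, -0.005], [0.996, 0.084, -0.003], [-0.002, -0.005, -1.0]]
contact_force: [-0.1, -0.2, 0.5]
gripper_width: 0.0677
grip_force: 0.0
```

Emit:
jog_arm(
  commands=[
    [[-1,0,0,0,0],[-1,0,0,0,0],[-1,0,0,0,0],[-1,0,0,0,0],[-1,0,0,0,0]],
  ],
)

```text
time_s: 19.73
tool_pos: [0.5329, 0.2403, 0.0428]
tcp_rot: [[-0.084, 0.996, -0.0], [0.996, 0.084, -0.0], [-0.0, -0.0, -1.0]]
contact_force: [1.3, -0.0, -0.8]
gripper_width: 0.0855
grip_force: 0.0
```

Released and open. Going straight up, then checking.

Emit:
jog_arm(
  commands=[
    [[-1,0,0,-0.03,0],[-1,0,0,-0.07,0],[-1,0,0,-0.13,0],[-1,0,0,-0.19,0],[-1,0,0,-0.25,0]],
  ],
)

```text
time_s: 20.15
tool_pos: [0.5328, 0.2406, 0.1701]
tcp_rot: [[-0.084, 0.996, 0.0], [0.996, 0.084, 0.0], [0.0, 0.0, -1.0]]
contact_force: [0.7, 0.4, -0.5]
gripper_width: 0.0856
grip_force: 0.0
```

Emit:
jog_arm(
  commands=[
    [[-1,0,0,0,0],[-1,0,0,0,0],[-1,0,0,0,0],[-1,0,0,0,0]],
  ],
)

```text
time_s: 20.48
tool_pos: [0.5321, 0.2396, 0.1667]
tcp_rot: [[-0.084, 0.996, -0.002], [0.996, 0.084, -0.001], [-0.001, -0.002, -1.0]]
contact_force: [0.4, -0.6, 0.0]
gripper_width: 0.0852
grip_force: 0.0
```

```bash
python3 - <<'E'
from h import *
s=bot.observe(); p,d=bot.camera("wrist"); np.savez("pics/w9.npz",p=p,d=d,R=s["tcp_rot"],t=s["tool_pos"]); 
q,_=bot.camera("scene"); print(s["tool_pos"],s["contact_force"],s["time_s"])
b=cv2.resize(q[205:385,350:590,::-1],(400,300)); a=cv2.resize(p[90:330,160:480,::-1],(400,300))
cv2.imwrite("pics/m9.png",np.hstack([a,b]))
K,T=pose("wrist",s); P=cloud(K,T,d); c=np.array([.5354,.2393]); qq=P[...,:2]-c; r=np.hypot(qq[...,0],qq[...,1]); ang=np.degrees(np.arctan2(qq[...,1],qq[...,0]))
m=(r<.02)&(P[...,2]>.107); print("nut top z",np.median(P[m][:,2]),cv2.minEnclosingCircle(P[m][:,:2].astype(np.float32)))
f=(r<.027)&(P[...,2]>.064)&(P[...,2]<.08); print("flange z",np.median(P[f][:,2]))
rim=(r<.029)&(P[...,2]>.054)&(P[...,2]<.063); print("rim z",rim.sum(),np.median(P[rim][:,2]))
E
```

```text
[0.5321 0.2396 0.1667] [ 0.4445 -0.6125  0.042 ] 20.4833
nut top z 0.11644021229008164 ((0.5352152585983276, 0.240763321518898), 0.019301971420645714)
flange z 0.0727883018740324
rim z 1012 0.05928629488441209
```

View pics/m9.png

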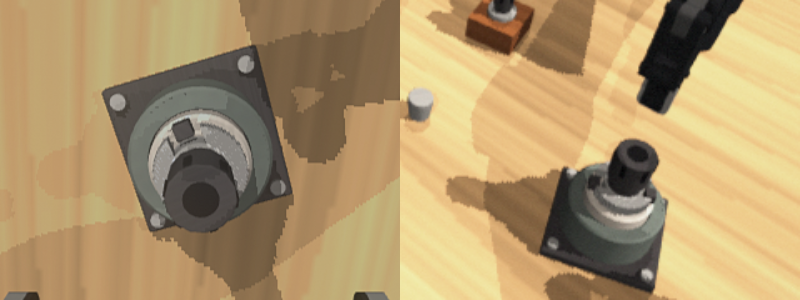

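The holder is fully home: the nut top is at 0.116 m as expected, the rim is at 0.059 m, and the key is mid-slot at (183,130) in the crop. Handing in.

```bash
python3 -c "
from workcell import bot
print(bot.close_job())"
```

```text
the job is handed in; nothing more can be done
None
```

The job is handed in (no verdict came back): the holder stands released and fully home in the keyed cup, pressed about 5 mm on the way, turned to light contact both ways (about 0.33 N·m at most) and left mid-slot; nothing else was touched, but the first grasp closed above the nut because the real fingertips sit about 38 mm above the reported TCP.

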